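# Put the check weights of the packing scale back in their cases

### The arm

A 6-joint arm with a two-finger parallel gripper is mounted at the origin on a cart in front of the work surface, level with it; the furniture and walls round the work are solid. World frame = base frame: x ahead of the robot, y to its left, z up, the work surface at z = 0. Lengths are in m, angles in rad, forces in N, time in s.
With the tool pointing down it reaches from about 0.25 to 0.725 m from the base axis. Payload 4 kg.
Tool frame: the origin (TCP) lies on the centre line of the jaws, within the pads' length; the fingertips stand ahead of it and the grasp point (between the pads) lies 3 mm ahead of it (bot.tcp_to_tips is the z of the fingertips in the tool frame, in m); z points along the fingers, y is the line along which they close (so a half turn about z gives the same grasp; the last joint's range is limited). The gripper opens to 85 mm and grips with 20 to 120 N. Pads are 22 mm wide; open, the fingers measure 114 mm over their backs; the gripper's body (76 mm by 85 mm) begins 54 mm behind the grasp point. The pads swing forward as they close: fully open they stand 13 mm farther back than shut.
Start: joints at [1.192, 0.241, 0.005, 1.335, 0, 1.571], TCP at [0.185, 0.465, 0.221] pointing down, gripper open.
Joint ranges: [-2.72, 2.72], [-1.05, 1.87], [-1.09, 1.28], [-1.99, 2.15], [-1.42, 1.44], [-3.14, 3.14]. Speed limits (rad/s): [2.79, 2.79, 3.14, 3.14, 3.14, 3.14].

### API

Orientations are given as a unit quaternion [x, y, z, w].
In Python, from workcell import telemetry, camera, camera_params, ticket, boxes_of, cut_out, spot_point, bot gives the robot as it stands.
- The arm moves only by the shell command python3 -m creep 'ROWS'. ROWS is text: rows parted by semicolons, each of 5 numbers parted by spaces: the opening, from 0 (shut) to 1 (fully open), then the shift along the tool's x, y, z in units of 150 mm (1.0 is 150 mm), then the turn about the tool's z in units of 180 degrees (1.0 is 180 degrees). In form: claw x y z turn; .... A call has 1 to 12 rows; each row is the pose to reach, as a shift and turn from the pose commanded when the call began, along the tool's axes at that moment, turning the shorter way round; what a row does not reach only later rows make up. A row lasts 1/8 s, in which the tool goes at most 62.5 mm and 10.7 degrees, less where a joint would pass 70% of its speed; a pose out of reach is approached as far as the arm can. A call with a number of a shift or a turn outside -1 to 1 is refused whole. A call with a gripper value outside its range is refused whole. The fingers move at their own pace and stop on an object; the grip force is fixed at half the most. Time passes only in rows, so rows that repeat a pose let the fingers close. It gives the time, the measured TCP pose, the force, the opening and the grip force at its end, in the units of the state.
- telemetry.get_obs(): the state, without advancing time (a new reading comes with each control period).
- camera(name): name is "scene" or "top" or "wrist"; returns the picture (420x560x3 uint8, red, green, blue); there is no depth.
- camera_params(name): a dict with "camera_matrix" (3x3 intrinsics, pixels), "k1" (the pictures are not rectified: a ray, as slopes to the right and down, at radius r is drawn at 1 + k1 r^2 times it, then the intrinsics apply), "eye" and "attitude" of the camera in the world. Camera axes: x right, y down, z forward; pixel columns grow to the right and rows downward; lengths in m; the calibration is good to about 2 mm. A picture is of the moment at which its call begins: read the wrist's pose just before it. camera_params takes no time and is no camera call; for the wrist camera it gives the pose at the moment of the call.
- ticket.job_done(): hands the job in; it is judged then, once.
Trained networks look in the newest picture that a camera, given by its name, has taken for a name from the list of things; names that differ only in an ending like _2 or _b are one class to them, and where a whole thing is asked for, a point or a joint stands for the part that bears it (a point fixed in the world has none). Each returns a list of dicts, best first, with "conf" (0 to 1); they miss things now and then, are a little off and sometimes report something else, mostly with a low value. They report only what shows in the picture. A call takes as long as a camera call. They do not tell look-alikes from the thing itself.
- boxes_of(thing, camera): "at" ([x, y, z] in m, in world coordinates, good to about 4 mm: the middle of the surface that is visible of it).
- cut_out(thing, camera): "pixels" (420x560 bool, what is visible of it).
- spot_point(thing, camera): "at" ([x, y, z] in m, in world coordinates, good to about 4 mm: a listed point, or the origin of a listed thing).
The state is a dict: "clock": time; "joint_pos": joint angles; "joint_vel": joint speeds; "tau": joint torques, N m; "eef_pos": TCP position; "tool_rot": TCP orientation; "ft_force": force on the tool from outside, world axes, zero at the start; "ft_torque": the same for the moment, N m; "grip_width": finger opening in m; "grasp_force": force on a finger pad.
Only numpy, scipy, OpenCV 4.12 (cv2) and the standard library are available. Lean on these libraries where they do the work, as an engineer would, in place of code of your own. Each camera call takes 0.05 s, during which the arm holds its last target. There are 200 camera calls.

### The job

The check weights of the packing scale have come back clamped on their carrier. Unscrew the knurled nut from the stud and stand it upright in the metal dish, take the weights off and set each one flat in the recess of the wooden case that fits it. They are precision weights: set them down gently, do not drop them in.

Things in the scene. Friction and masses are not known exactly. Their poses are not given: they have to be found in the camera images.
- carrier: Carrier of the weight set: a heavy grey round foot, 96 mm across and 12 mm high, that does not move, with a fixed upright stud in its middle. Origin at the centre of the underside, on the stud's axis, z up. At the start it carries, from the bottom: large weight (underside 12 mm above the worktop), middle weight (24 mm), small weight (35 mm), nut (45 mm).
- stud_tip (a point): Centre of the tip of the carrier's steel stud, 62 mm above the worktop. The stud is a smooth 14 mm stem up to 44 mm above the worktop, above that a coarse right-hand thread, 16 mm over the crests. Hidden down in the nut's bore at the start, 3 mm below the nut's top.
- nut: Knurled brass nut, 30 mm across, 20 mm high, 0.07 kg, 18 mm bore; origin at the centre of its underside, z up. Coarse right-hand thread: turned anticlockwise (seen from above) it runs easily and rises 16 mm per turn, with about 1 mm of play; after about 3.5 rad (0.56 turn, 9 mm of rise) it is free and lifts straight off. Until then the thread holds it; let go part-way it stays there.
- dish: Shallow round metal dish for small parts, 96 mm across the rim, 9 mm high, does not move; the flat floor inside is 3 mm above the worktop and about 70 mm across. Origin at the centre of its underside, z up.
- weight_large: The large check weight: flat round steel ring, 60 mm across, 12 mm high, with a 21 mm hole, 0.21 kg; origin at the centre of its underside, z up. It lies loose on the stud, clamped only by what is above it.
- case_large: Round wooden storage case of the large weight, 84 mm across and 13 mm high, lid off, does not move: its recess is 68 mm across and 4 mm deep with a grey lining, its floor 9 mm above the worktop, so the 60 mm weight has 4 mm to spare all round. Origin at the centre of the underside, z up.
- weight_middle: The middle check weight: flat round steel ring, 50 mm across, 11 mm high, with a 21 mm hole, 0.13 kg; origin at the centre of its underside, z up. It lies loose on the stud, clamped only by what is above it.
- case_middle: Round wooden storage case of the middle weight, 74 mm across and 13 mm high, lid off, does not move: its recess is 58 mm across and 4 mm deep with a grey lining, its floor 9 mm above the worktop, so the 50 mm weight has 4 mm to spare all round. Origin at the centre of the underside, z up.
- weight_small: The small check weight: flat round steel ring, 40 mm across, 10 mm high, with a 21 mm hole, 0.07 kg; origin at the centre of its underside, z up. It lies loose on the stud, clamped only by what is above it.
- case_small: Round wooden storage case of the small weight, 64 mm across and 13 mm high, lid off, does not move: its recess is 48 mm across and 4 mm deep with a grey lining, its floor 9 mm above the worktop, so the 40 mm weight has 4 mm to spare all round. Origin at the centre of the underside, z up.
Mind the look-alikes: they are no part of the job. Leave any pink or purple look-alike of the weight_small alone.

How it is judged:
At the end, for the whole second after the job is handed in: The nut stands upright on the floor of the dish, its axis within 25 mm of the dish's centre; each weight lies flat on the floor of the recess of the case of its own size (axes within 8 mm, underside within 1.5 mm of the recess floor, tilt under 0.04 rad); everything is at rest (horizontal distance between nut and dish below 0.025 m and height (world z) of nut below 0.007 m and angle between nut's own z axis and vertical below 0.1 rad and linear speed of each of nut, weight_large, weight_middle, weight_small below 0.02 m/s and horizontal distance between weight_large and case_large below 0.008 m and z of weight_large in the frame of case_large below 0.0105 m and angle between each of weight_large, weight_middle, weight_small's own z axis and vertical below 0.04 rad and horizontal distance between weight_middle and case_middle below 0.008 m and z of weight_middle in the frame of case_middle below 0.0105 m and horizontal distance between weight_small and case_small below 0.008 m and z of weight_small in the frame of case_small below 0.0105 m); the robot touches nothing.
It fails at once if the large weight is dropped or slammed into its case (it comes down over the recess, less than 9 mm above its floor, faster than 0.4 m/s) (horizontal distance between weight_large and case_large below 0.03 m and z of weight_large in the frame of case_large below 0.018 m and linear speed of weight_large above 0.4 m/s).
It fails at once if the middle weight is dropped or slammed into its case (it comes down over the recess, less than 9 mm above its floor, faster than 0.4 m/s) (horizontal distance between weight_middle and case_middle below 0.03 m and z of weight_middle in the frame of case_middle below 0.018 m and linear speed of weight_middle above 0.4 m/s).
It fails at once if the small weight is dropped or slammed into its case (it comes down over the recess, less than 9 mm above its floor, faster than 0.4 m/s) (horizontal distance between weight_small and case_small below 0.03 m and z of weight_small in the frame of case_small below 0.018 m and linear speed of weight_small above 0.4 m/s).
It also fails if it takes over 120 s, if anything falls off the work surface, if the arm or the gripper's body presses on something with over 40 N, if the wrist force passes 120 N, or if a joint passes its speed limit or range.

## Working session

There is one attempt and no reset: what is moved stays moved. The work goes in short steps, Python scripts to look and compute and a shell command to move; the robot and the scene stay as the last step left them, time stands still between calls to the robot, and variables do not carry over. Pictures are saved under pics/ and viewed, at most 14 in all, crops included, and the job is handed in when it is done.

```bash
mkdir -p pics; ls; python3 - <<'E'
from workcell import *
import cv2
o=telemetry.get_obs(); print(o['clock'],o['eef_pos'],o['tool_rot'],o['grip_width'],bot.tcp_to_tips)
for c in("scene","top"):
    im=camera(c); cv2.imwrite(f"pics/{c}0.png",im[:,:,::-1])
    for t in("carrier","nut","dish","weight_large","case_large","weight_middle","case_middle","weight_small","case_small"):
        print(c,t,[(round(d['conf'],2),[round(float(v),3) for v in d['at']]) for d in spot_point(t,c)[:4]])
E
```

```text
pics
0.0 [0.18466716 0.46394563 0.21990491] [ 1.88283098e-01  9.82114237e-01 -1.03229052e-03 -1.85195193e-04] 0.08543290975898096 0.022
scene carrier [(0.57, [0.426, 0.033, 0.003])]
scene nut [(0.67, [0.424, 0.03, 0.045])]
scene dish [(0.77, [0.432, 0.355, 0.002])]
scene weight_large [(0.71, [0.424, 0.032, 0.015]), (0.23, [0.427, 0.034, 0.004])]
scene case_large [(0.81, [0.65, 0.047, -0.0])]
scene weight_middle [(0.63, [0.421, 0.033, 0.021])]
scene case_middle [(0.78, [0.423, 0.216, 0.0])]
scene weight_small [(0.77, [0.426, 0.036, 0.033]), (0.77, [0.544, 0.005, -0.002]), (0.73, [0.538, 0.252, 0.004]), (0.72, [0.683, 0.353, 0.002])]
scene case_small [(0.92, [0.572, 0.353, -0.002])]
top carrier [(0.85, [0.421, 0.032, -0.004])]
top nut [(0.47, [0.423, 0.036, 0.046])]
top dish [(0.9, [0.427, 0.351, -0.002])]
top weight_large [(0.5, [0.42, 0.031, 0.011])]
top case_large [(0.57, [0.657, 0.048, -0.002])]
top weight_middle [(0.64, [0.423, 0.035, 0.02])]
top case_middle [(0.82, [0.419, 0.219, 0.001])]
top weight_small [(0.79, [0.541, -0.002, -0.0]), (0.48, [0.685, 0.36, 0.001]), (0.47, [0.537, 0.251, -0.001]), (0.4, [0.425, 0.033, 0.033])]
top case_small [(0.83, [0.574, 0.354, 0.003])]
```

View pics/scene0.png

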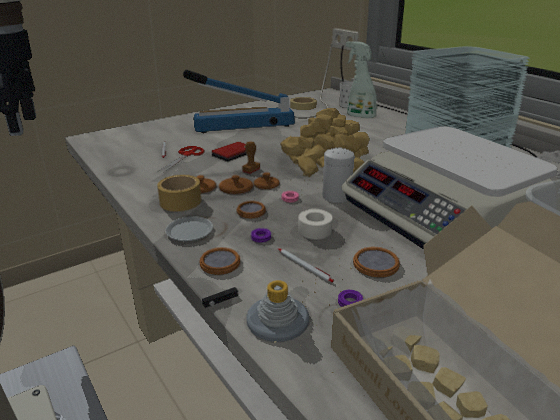

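View pics/top0.png

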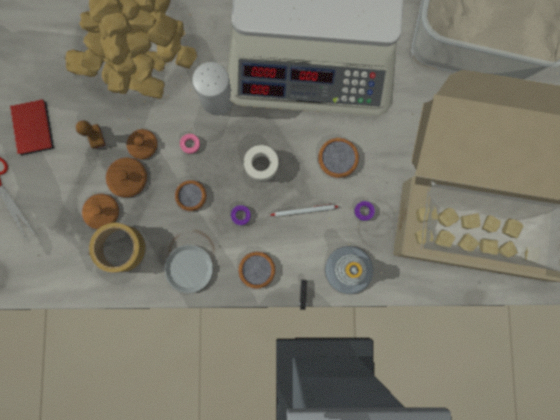

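The scene view shows the carrier with stack at (278,310), dish (190,231), middle case (220,261), small case (251,209) and large case (376,262). Purple and pink rings are at (261,236), (350,298) and (290,197). The top view agrees: carrier (350,270), dish (190,270), middle (257,270), small (191,195), large (340,157).

```bash
cat > h.py <<'E'
from workcell import *
import cv2, numpy as np
from scipy.spatial.transform import Rotation as R
def rays(cam,px,P=None):
    """pixels -> eye, world directions"""
    P=P or camera_params(cam); K=np.array(P['camera_matrix']); A=np.array(P['attitude'],float)
    M=A if A.shape==(3,3) else R.from_quat(A).as_matrix()
    d=(np.c_[px,np.ones(len(px))]@np.linalg.inv(K).T)[:,:2]; u=d.copy()
    for _ in range(20): u=d/(1+P['k1']*(u**2).sum(1,keepdims=True))
    return np.array(P['eye'],float), np.c_[u,np.ones(len(u))]@M.T
def plane(cam,px,z,P=None):
    e,d=rays(cam,np.asarray(px,float),P); return e+d*((z-e[2])/d[:,2])[:,None]
def circ(cam,mask,z,P=None):
    """outline of a mask laid on plane z -> centre, radius (mm)"""
    c=max(cv2.findContours(mask.astype(np.uint8),cv2.RETR_EXTERNAL,cv2.CHAIN_APPROX_NONE)[0],key=len)[:,0,:]
    p=plane(cam,c,z,P)[:,:2].astype(np.float32)
    (x,y),(a,b),_=cv2.fitEllipse(p*1000); return np.round([x,y,a/2,b/2],1)
def tri(obs):
    """least-squares point of [(eye,dir)] """
    A=np.zeros((3,3)); b=np.zeros(3)
    for e,d in obs:
        d=d/np.linalg.norm(d); Q=np.eye(3)-np.outer(d,d); A+=Q; b+=Q@e
    return np.linalg.solve(A,b)
def mask(thing,cam,near=None,i=0):
    return [(d['conf'],d['pixels']) for d in cut_out(thing,cam)]
E
python3 - <<'E'
from h import *
print([a for a in dir(bot) if a[0]!='_'])
for c in("top","wrist"):
    P=camera_params(c); print(c,P); im=camera(c)
    cv2.imwrite(f"pics/{c}1.png",im[:,:,::-1])
    for t,z in(("carrier",.012),("nut",.065),("dish",.009),("case_large",.013),("case_middle",.013),("case_small",.013)):
        for cf,m in mask(t,c)[:2]: 
            ys,xs=np.nonzero(m); print(c,t,round(cf,2),circ(c,m,z,P),int(xs.mean()),int(ys.mean()),m.sum())
E
```

```text
['Unreachable', 'tcp_to_tips']
top {'camera_matrix': array([[453.72995533,   0.        , 277.34279222],
       [  0.        , 453.72995533, 212.64967544],
       [  0.        ,   0.        ,   1.        ]]), 'k1': 0.0009809784297082412, 'eye': array([0.42593639, 0.18301964, 0.92020326]), 'attitude': array([-0.70301729,  0.70847292, -0.04621303,  0.04119675])}
top carrier 0.94 [424.4  35.   46.4  46.7] 347 269 1076
top carrier 0.62 [424.1  28.   18.9  21.3] 348 270 157
top nut 0.5 [424.8  34.6  13.4  14.9] 353 269 144
top dish 0.94 [429.1 354.5  45.9  46.5] 188 268 1769
top case_large 0.69 [652.4  50.7  40.8  41.7] 338 157 1302
top case_middle 0.55 [425.6 218.8  34.8  35.8] 256 269 1051
top case_small 0.81 [576.1 351.9  29.9  31.8] 190 194 764
wrist {'camera_matrix': array([[303.42605968,   0.        , 278.31671878],
       [  0.        , 303.42605968, 209.65329652],
       [  0.        ,   0.        ,   1.        ]]), 'k1': -0.014725225294768968, 'eye': array([0.12092558, 0.49022466, 0.3731287 ]), 'attitude': array([0.81947282, 0.55621733, 0.07731499, 0.11449442])}
wrist carrier 0.76 [405.9  73.6  18.4  31.7] 95 406 594
wrist dish 0.55 [399.6 368.9  13.1  35.4] 271 344 614
```

View pics/wrist1.png

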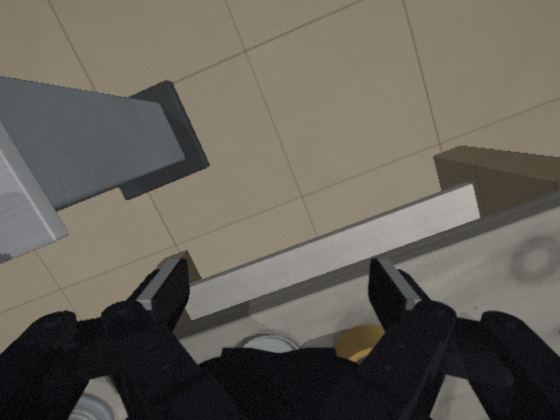

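The wrist camera looks past the gripper, with the pads at (180,285) and (395,285). The floor and cart fill the top of the picture, and the dish edge is at (270,345). I'll work out where to stand for useful wrist views.

```bash
cat >> h.py <<'E'
def pose():
    o=telemetry.get_obs(); return np.array(o['eef_pos'],float), R.from_quat(o['tool_rot'])
def row(target,turn=None):
    """shift in move units from the measured pose to world target"""
    p,r=pose(); return np.round(r.inv().apply(np.array(target)-p)/.15,3)
E
python3 - <<'E'
from h import *
p,r=pose(); P=camera_params('wrist')
e,d=rays('wrist',[[280,210],[280,290],[280,330]],P)
print('eye in tool',r.inv().apply(e-p)); print('dirs in tool',r.inv().apply(d))
print(r.as_matrix())
print(row([.424,.034,.25]))
E
```

```text
eye in tool [ 0.06892542  0.00017814 -0.15232459]
dirs in tool [[-0.27476809  0.00505228  0.96151394]
 [-0.52862203  0.00524999  0.88928373]
 [-0.65604322  0.00535354  0.853028  ]]
[[-9.29106086e-01  3.69813306e-01 -4.33227130e-06]
 [ 3.69813306e-01  9.29106085e-01  2.89985813e-05]
 [ 1.47492008e-05  2.53406268e-05 -1.00000000e+00]]
[-2.543 -2.078 -0.195]
```

```bash
python3 -m creep '1 -.2 -.17 0 0; 1 -.5 -.41 0 0; 1 -.85 -.69 0 0; 1 -.85 -.69 0 0'; python3 -m creep '1 -.25 -.2 -.05 0; 1 -.55 -.45 -.1 0; 1 -.85 -.69 -.15 0; 1 -.85 -.69 -.15 0';python3 -m creep '1 -.25 -.2 -.05 0; 1 -.55 -.45 -.1 0; 1 -.84 -.7 -.15 -.05; 1 -.84 -.7 -.15 -.1; 1 -.84 -.7 -.15 -.12; 1 -.84 -.7 -.15 -.12'
python3 - <<'E'
from h import *
print(np.round(telemetry.get_obs()['joint_pos'],3),pose()[0],pose()[1].as_matrix()[:2,:2])
P=camera_params('wrist'); im=camera('wrist'); cv2.imwrite("pics/wrist2.png",im[:,:,::-1])
for t,z in(("carrier",.012),("weight_large",.024),("weight_middle",.035),("weight_small",.045),("nut",.065),("case_middle",.013),("case_large",.013)):
  for cf,m in mask(t,'wrist')[:2]: ys,xs=np.nonzero(m); print(t,round(cf,2),circ('wrist',m,z,P),int(xs.mean()),int(ys.mean()),m.sum())
E
```

```text
clock: 2.2
eef_pos: [0.2663, 0.3182, 0.221]
tool_rot: [0.191, 0.982, -0.0, 0.0]
ft_force: [-0.4, 0.8, -1.4]
grip_width: 0.0854
grasp_force: 0.0
clock: 2.7
eef_pos: [0.3473, 0.1758, 0.2441]
tool_rot: [0.192, 0.981, 0.001, 0.001]
ft_force: [-0.7, -0.6, -0.3]
grip_width: 0.0854
grasp_force: 0.0
clock: 3.45
eef_pos: [0.4236, 0.0351, 0.2655]
tool_rot: [0.0, 1.0, 0.0, -0.0]
ft_force: [0.1, 0.5, 0.0]
grip_width: 0.0854
grasp_force: 0.0
[ 8.200e-02  7.500e-02 -7.700e-02  1.418e+00  1.000e-03  8.300e-02] [0.42361776 0.03507354 0.26553488] [[-9.99999554e-01  8.34916539e-04]
 [ 8.34689303e-04  9.99999519e-01]]
carrier 0.93 [423.   33.2  46.   46.3] 276 173 2169
weight_middle 0.96 [423.6  33.2  23.   23.5] 279 171 306
weight_small 0.93 [517.5 228.3  17.5  19.6] 423 250 499
weight_small 0.79 [524.8   2.8  17.6  19.5] 254 255 484
nut 0.8 [422.5  33.2  14.9  16. ] 276 183 460
nut 0.32 [417.9 309.4  39.7  40.2] 509 178 3555
case_middle 0.96 [423.6 214.3  35.   36.4] 411 176 2239
case_large 0.76 [648.4  49.5  40.5  44.1] 287 319 2068
```

View pics/wrist2.png

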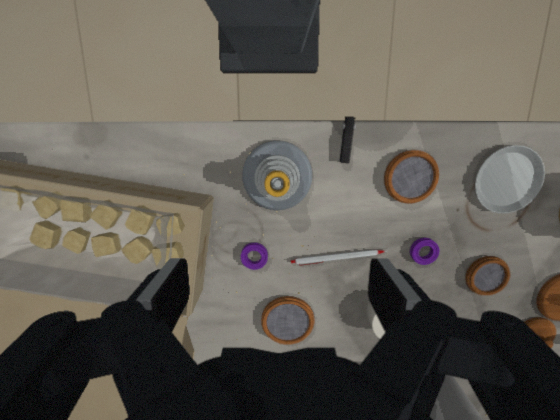

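The wrist view shows the nut and stack at (277,182), the middle case at (411,177), the dish at (510,180) and the large case at (288,320). The small case is at (488,275), and the purple rings are at (254,256) and (425,251). Measurements agree to about 2 mm. Next I turn by +90° so joint 6 has range for the unscrewing, then descend.

```bash
python3 -m creep '1 0 -.007 .1 .06; 1 0 -.007 .2 .12; 1 0 -.007 .3 .18; 1 0 -.007 .4 .24; 1 0 -.007 .5 .3; 1 0 -.007 .6 .36; 1 0 -.007 .7 .42; 1 0 -.007 .8 .48; 1 0 -.007 .9 .5;1 0 -.007 .9 .5'
python3 - <<'E'
from h import *
print(np.round(telemetry.get_obs()['joint_pos'],3),pose()[0],pose()[1].as_matrix()[:2,:2])
P=camera_params('wrist'); im=camera('wrist'); cv2.imwrite("pics/wrist3.png",im[:,:,::-1])
cs={}
for t,z in(("carrier",.012),("nut",.065)):
  for cf,m in mask(t,'wrist')[:1]: ys,xs=np.nonzero(m); print(t,round(cf,2),circ('wrist',m,z,P),int(xs.mean()),int(ys.mean()),m.sum())
ob=[]
im=camera('top')
for t,z in(("carrier",.012),("nut",.065)):
  for cf,m in mask(t,'top')[:1]: print('top',t,round(cf,2),circ('top',m,z))
a=spot_point('nut','wrist'); b=spot_point('stud_tip','wrist'); print([(x['conf'],x['at']) for x in a[:1]+b[:1]])
E
```

```text
clock: 5.1
eef_pos: [0.4225, 0.0326, 0.1299]
tool_rot: [0.707, 0.707, -0.001, -0.001]
ft_force: [-0.1, -0.4, -0.2]
grip_width: 0.0858
grasp_force: 0.0
[ 0.077  0.16  -0.345  1.068 -0.     1.649] [0.4224835  0.03264692 0.12993215] [[ 0.00110002  0.99999614]
 [ 0.99999937 -0.00110054]]
carrier 0.81 [424.2  34.6  46.9  47.3] 279 194 4962
nut 0.63 [424.2  38.6  16.9  19.1] 279 198 655
top carrier 0.84 [423.9  38.3  40.7  43.9]
top nut 0.55 [423.3  41.4   9.   12.4]
[(0.77, [0.4252, 0.0324, 0.0449]), (0.8, [0.4207, 0.0332, 0.0608])]
```

View pics/wrist3.png

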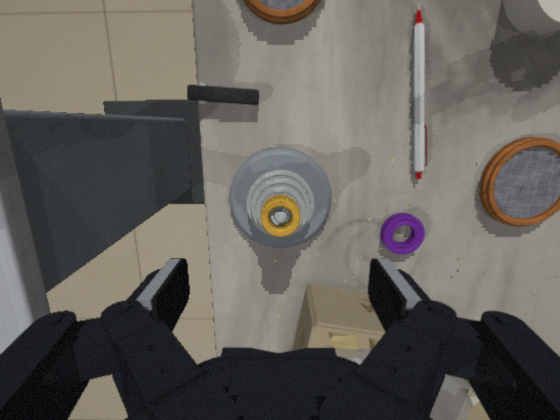

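The nut's brass top is at about (281,215), midway between the pads; the carrier is at (280,197) and the purple ring at (403,233). The network's nut mask is off, so I check with colour.

```bash
python3 - <<'E'
from h import *
P=camera_params('wrist'); im=cv2.imread("pics/wrist3.png"); h=cv2.cvtColor(im,cv2.COLOR_BGR2HSV)
m=cv2.inRange(h,(15,120,90),(35,255,255)); m[:180]=0;m[250:]=0;m[:,:250]=0;m[:,310:]=0
print(circ('wrist',m,.065,P),circ('wrist',m,.055,P),(m>0).sum())
ys,xs=np.nonzero(m);print(xs.min(),xs.max(),ys.min(),ys.max())
print(row([.4236,.0340,.070]))
E
```

```text
[425.7  34.8  14.5  16.1] [425.8  31.7  15.1  16.9] 951
261 299 195 236
[ 0.008 -0.002  0.409]
```

```bash
python3 -m creep '1 .005 .006 .15 0; 1 .005 .006 .3 0; 1 .005 .006 .4 0; 1 .005 .006 .4 0;.4 .005 .006 .4 0; .4 .005 .006 .4 0; 0 .005 .006 .4 0; 0 .005 .006 .4 0; 0 .005 .006 .4 0; 0 .005 .006 .4 0'
```

```text
clock: 6.75
eef_pos: [0.4244, 0.0335, 0.0708]
tool_rot: [0.708, 0.706, 0.0, -0.0]
ft_force: [0.1, -0.3, -0.1]
grip_width: 0.0003
grasp_force: 0.0
```

```bash
python3 - <<'E'
from h import *
im=camera('wrist'); a=im[100:420,120:440]
s=camera('scene')[220:370,200:360]
cv2.imwrite("pics/c4.png",np.hstack([cv2.resize(a,(400,400)),cv2.resize(s,(400,400))])[:,:,::-1])
E
```

```text
(no output)
```

View pics/c4.png

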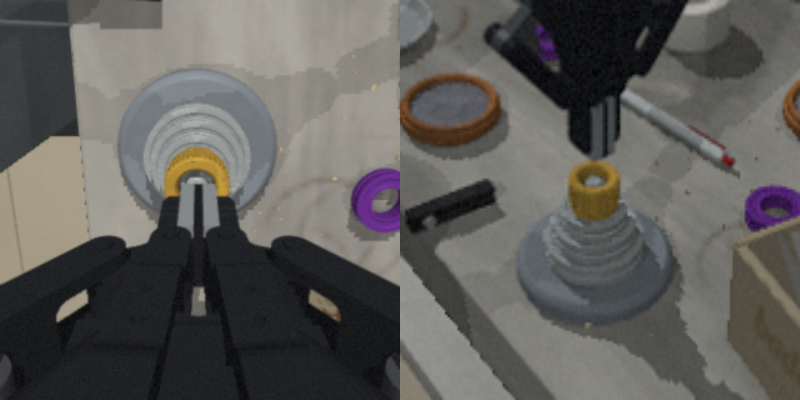

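The left crop shows the shut tips ending over the nut's middle. The right crop shows them clear of the nut, above or behind it. I'll project the expected tip point into both pictures.

```bash
cat >> h.py <<'E'
def proj(cam,X):
    P=camera_params(cam); A=np.array(P['attitude']); M=R.from_quat(A).as_matrix()
    c=(np.asarray(X,float)-P['eye'])@M; u=c[:,:2]/c[:,2:]; u=u*(1+P['k1']*(u**2).sum(1,keepdims=True))
    K=P['camera_matrix']; return np.round(u*[K[0,0],K[1,1]]+[K[0,2],K[1,2]],1)
E
python3 - <<'E'
from h import *
p,r=pose(); print(p, bot.tcp_to_tips, telemetry.get_obs()['joint_pos'])
X=[p+[0,0,-.022],p,p+[0,0,.03],p+[0,0,.05],[.4242,.034,.065],[.4242,.034,.0]]
for c in('scene','wrist'):
  q=proj(c,X); print(c,q.tolist(), ((q-[200,220])*[2.5,400/150] if c=='scene' else (q-[120,100])*1.25).tolist())
E
```

```text
[0.42437618 0.03347737 0.07079329] 0.022 [ 7.87214247e-02  2.30056540e-01 -4.33628729e-01  9.07203892e-01
  2.20414846e-06  1.65129589e+00]
scene [[277.5, 294.8], [277.4, 282.9], [277.2, 266.0], [277.1, 254.3], [277.1, 285.9], [277.4, 319.6]] [[193.75, 199.4666666666667], [193.49999999999994, 167.73333333333326], [192.99999999999997, 122.66666666666666], [192.75000000000006, 91.4666666666667], [192.75000000000006, 175.73333333333326], [193.49999999999994, 265.6]]
wrist [[277.5, 240.4], [277.4, 255.4], [277.2, 283.3], [277.0, 309.4], [277.1, 250.2], [277.5, 216.2]] [[196.875, 175.5], [196.74999999999997, 194.25], [196.5, 229.125], [196.25, 261.75], [196.37500000000003, 187.75], [196.875, 145.25]]
```

The tips really sit about 30 mm higher than the stated offset: both pictures put the shut tips roughly 8 mm behind the TCP. I'll open, lower in small steps, and let the grip width confirm it.

```bash
python3 -m creep '.6 0 0 0 0; .6 0 0 0 0; .6 0 0 0 0; .6 0 0 .05 0; .6 0 0 .1 0; .6 0 0 .13 0;.6 0 0 .13 0'; python3 -m creep '0 0 0 0 0; 0 0 0 0 0; 0 0 0 0 0; 0 0 0 0 0;0 0 0 0 0'
python3 - <<'E'
from h import *
im=camera('wrist'); a=im[100:420,120:440]
s=camera('scene')[220:370,200:360]
cv2.imwrite("pics/c5.png",np.hstack([cv2.resize(a,(400,400)),cv2.resize(s,(400,400))])[:,:,::-1])
E
```

```text
clock: 7.72
eef_pos: [0.4239, 0.0334, 0.0507]
tool_rot: [0.708, 0.706, -0.001, -0.0]
ft_force: [-0.2, 0.2, -0.5]
grip_width: 0.0513
grasp_force: 0.0
clock: 8.35
eef_pos: [0.4246, 0.0335, 0.0518]
tool_rot: [0.708, 0.706, 0.0, 0.0]
ft_force: [-1.4, -0.3, 6.1]
grip_width: 0.0253
grasp_force: 59.0
```

View pics/c5.png

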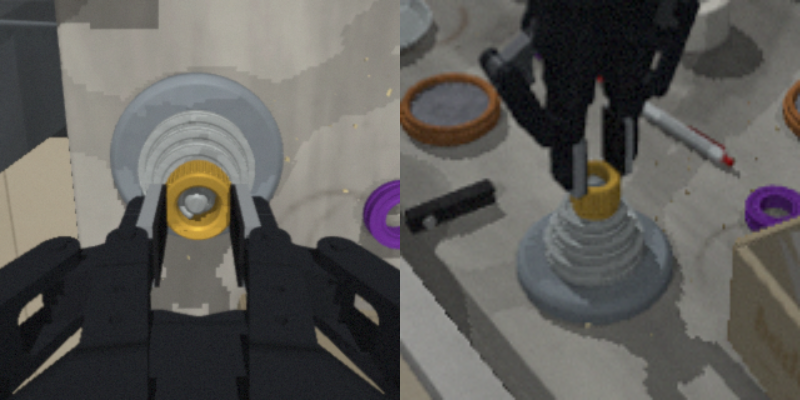

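The fingers straddle the nut but bear only on its top edge (width 25 mm, nut at (200,200) in the left panel). I open and go about 10 mm lower.

```bash
python3 -m creep '.6 0 0 0 0; .6 0 0 0 0; .6 0 0 0 0; .6 0 0 .04 0; .6 0 0 .065 0; .6 0 0 .065 0;0 0 0 .065 0;0 0 0 .065 0;0 0 0 .065 0;0 0 0 .065 0;0 0 0 .065 0;0 0 0 .065 0'
```

```text
clock: 9.95
eef_pos: [0.4245, 0.0335, 0.0419]
tool_rot: [0.708, 0.706, 0.0, 0.0]
ft_force: [-2.3, -1.0, 5.2]
grip_width: 0.0278
grasp_force: 59.2
```

```bash
python3 -m creep '0 0 0 -.003 -.055; 0 0 0 -.006 -.11; 0 0 0 -.009 -.165; 0 0 0 -.012 -.22; 0 0 0 -.012 -.22'
python3 - <<'E'
from h import *
im=camera('wrist'); a=im[100:420,120:440]
s=camera('scene')[220:370,200:360]
cv2.imwrite("pics/c6.png",np.hstack([cv2.resize(a,(400,400)),cv2.resize(s,(400,400))])[:,:,::-1])
o=telemetry.get_obs();print(o['ft_torque'],o['ft_force'])
E
```

```text
clock: 10.58
eef_pos: [0.4243, 0.0335, 0.0431]
tool_rot: [0.428, 0.904, -0.0, -0.0]
ft_force: [-0.3, 0.5, -1.2]
grip_width: 0.0274
grasp_force: 59.1
[-0.03039919  0.00691694 -0.02016243] [-0.01246267 -0.62306795 -1.0152111 ]
```

View pics/c6.png

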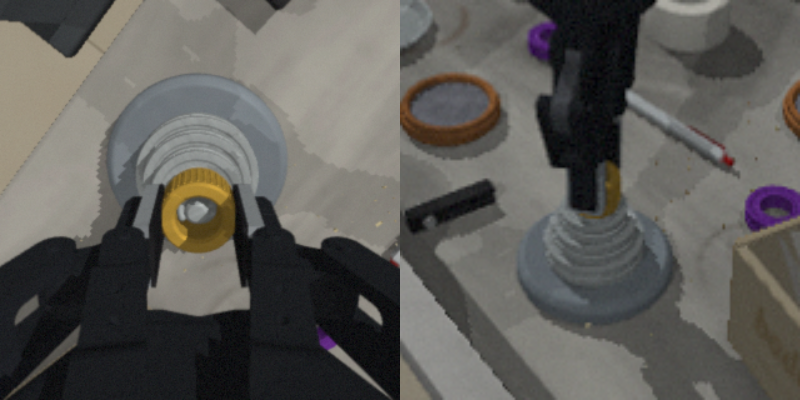

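Left panel: the nut (198,212) is held between the pads. Right panel: the grip is at nut height and forces are near zero. I keep unscrewing.

```bash
python3 -m creep '0 0 0 -.003 -.055; 0 0 0 -.006 -.11; 0 0 0 -.009 -.165; 0 0 0 -.012 -.22; 0 0 0 -.015 -.275; 0 0 0 -.018 -.33; 0 0 0 -.021 -.385; 0 0 0 -.024 -.44; 0 0 0 -.027 -.495;0 0 0 -.03 -.55; 0 0 0 -.033 -.605; 0 0 0 -.035 -.65'; python3 -m creep '0 0 0 -.003 -.055; 0 0 0 -.006 -.11; 0 0 0 -.009 -.165; 0 0 0 -.012 -.22; 0 0 0 -.015 -.275; 0 0 0 -.018 -.33; 0 0 0 -.021 -.36;0 0 0 -.021 -.36'
python3 - <<'E'
from h import *
print(np.round(telemetry.get_obs()['joint_pos'],3),telemetry.get_obs()['ft_torque'])
E
```

```text
clock: 12.18
eef_pos: [0.4244, 0.0335, 0.0485]
tool_rot: [-0.549, 0.836, 0.0, -0.0]
ft_force: [0.4, 0.2, -1.0]
grip_width: 0.0276
grasp_force: 59.1
clock: 13.18
eef_pos: [0.4244, 0.0335, 0.0517]
tool_rot: [0.91, -0.414, -0.0, 0.0]
ft_force: [-0.8, -0.3, -0.2]
grip_width: 0.0275
grasp_force: 59.1
[ 0.079  0.256 -0.459  0.855 -0.    -2.21 ] [-0.03783324 -0.03506906  0.05226298]
```

```bash
python3 -m creep '0 0 0 -.03 0; 0 0 0 -.06 0'; python3 -m creep '0 0 0 -.1 0; 0 0 0 -.3 0; 0 0 0 -.6 0; 0 0 0 -.6 0'
python3 - <<'E'
from h import *
im=camera('wrist'); s=camera('scene')[180:370,190:380]; t=camera('top')
cv2.imwrite("pics/c7.png",np.hstack([cv2.resize(im[100:420,120:440],(400,400)),cv2.resize(s,(400,400))])[:,:,::-1])
print(row([.428,.354,.12]))
E
```

```text
clock: 13.42
eef_pos: [0.4245, 0.0335, 0.0611]
tool_rot: [0.911, -0.413, 0.0, -0.0]
ft_force: [0.2, 0.7, -0.9]
grip_width: 0.0277
grasp_force: 59.1
clock: 13.92
eef_pos: [0.4275, 0.0337, 0.1545]
tool_rot: [0.911, -0.413, 0.004, -0.002]
ft_force: [0.3, -0.6, -0.9]
grip_width: 0.0278
grasp_force: 59.2
[-1.588 -1.43   0.202]
```

View pics/c7.png

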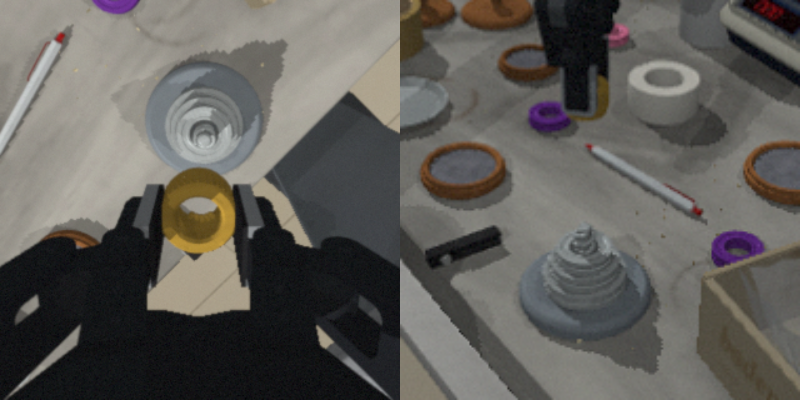

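The nut is in the gripper and off the stud (left panel (200,208)); the stud shows bare at (583,235) in the right panel. Now to the dish.

```bash
python3 -m creep '0 -.2 -.18 0 0; 0 -.45 -.4 0 0; 0 -.7 -.62 0 0; 0 -.8 -.715 0 0; 0 -.8 -.715 0 0'; python3 -m creep '0 -.2 -.18 0 0; 0 -.45 -.4 0 0; 0 -.7 -.62 .1 0; 0 -.785 -.715 .3 0; 0 -.785 -.715 .4 0;0 -.785 -.715 .4 0'
python3 - <<'E'
from h import *
P=camera_params('wrist'); im=camera('wrist')
for cf,m in mask('dish','wrist')[:1]: print(cf,circ('wrist',m,.009,P))
print(row([.4285,.3535,.004]), telemetry.get_obs()['joint_pos'])
E
```

```text
clock: 14.7
eef_pos: [0.4247, 0.1953, 0.1492]
tool_rot: [0.912, -0.411, -0.001, 0.001]
ft_force: [-0.1, -0.4, -0.8]
grip_width: 0.0276
grasp_force: 59.3
clock: 15.45
eef_pos: [0.4274, 0.3511, 0.0887]
tool_rot: [0.911, -0.413, -0.001, 0.003]
ft_force: [0.6, -0.5, -0.0]
grip_width: 0.0275
grasp_force: 59.4
[-0.008 -0.003  0.581] [ 6.87756780e-01  4.35978651e-01 -6.60095376e-02  1.06923237e+00
 -2.84720386e-04 -1.60202421e+00]
```

```bash
python3 -m creep '0 0 0 .2 0; 0 0 0 .4 0; 0 0 0 .54 0; 0 0 0 .55 0; 0 0 0 .56 0; 0 0 0 .56 0'; python3 -m creep '0 0 0 .01 0; 0 0 0 .02 0;0 0 0 .02 0'
```

```text
clock: 16.3
eef_pos: [0.4297, 0.3542, 0.0082]
tool_rot: [0.911, -0.413, 0.001, -0.001]
ft_force: [-0.3, -0.1, -0.7]
grip_width: 0.0279
grasp_force: 59.4
clock: 16.68
eef_pos: [0.4285, 0.3536, 0.0037]
tool_rot: [0.911, -0.412, -0.0, 0.0]
ft_force: [0.6, 0.6, -1.3]
grip_width: 0.0278
grasp_force: 59.4
```

```bash
python3 -m creep '0 0 0 .008 0; 0 0 0 .014 0;0 0 0 .014 0'; python3 -m creep '0 0 0 .006 0;0 0 0 .01 0;0 0 0 .01 0'
```

```text
clock: 17.05
eef_pos: [0.4286, 0.3536, 0.0015]
tool_rot: [0.911, -0.412, -0.0, 0.0]
ft_force: [0.9, -0.1, -1.8]
grip_width: 0.0275
grasp_force: 59.4
clock: 17.42
eef_pos: [0.4286, 0.3537, 0.0001]
tool_rot: [0.911, -0.412, -0.0, 0.0]
ft_force: [0.8, 0.6, -0.8]
grip_width: 0.0274
grasp_force: 59.4
```

```bash
python3 -m creep '0 0 0 .005 0;0 0 0 .01 0;0 0 0 .01 0'; python3 -m creep '.45 0 0 0 0;.45 0 0 0 0;.45 0 0 0 0;.45 0 0 -.05 0;.45 0 0 -.3 0;1 0 0 -.6 .05;1 0 0 -.7 .1;1 0 0 -.7 .15;1 0 0 -.7 .2;1 0 0 -.7 .2'
python3 - <<'E'
from h import *
im=camera('wrist');P=camera_params('wrist'); cv2.imwrite("pics/w8.png",im[:,:,::-1])
for t,z in(("dish",.009),("nut",.023),("case_small",.013),("case_middle",.013),("case_large",.013)):
  for cf,m in mask(t,'wrist')[:1]: print(t,round(cf,2),circ('wrist',m,z,P))
print(row([.424,.034,.15]), telemetry.get_obs()['joint_pos'])
E
```

```text
clock: 17.8
eef_pos: [0.4287, 0.3537, -0.0]
tool_rot: [0.911, -0.412, 0.0, -0.0]
ft_force: [-1.9, -2.7, 8.6]
grip_width: 0.028
grasp_force: 60.3
clock: 19.05
eef_pos: [0.4288, 0.3537, 0.1042]
tool_rot: [0.74, -0.673, 0.0, -0.0]
ft_force: [0.9, -0.5, -0.4]
grip_width: 0.0851
grasp_force: 0.0
dish 0.67 [428.7 353.5  46.9  46.9]
nut 0.81 [429.1 351.8  14.9  16.4]
case_small 0.75 [572.2 350.4  30.7  32.7]
case_middle 0.84 [425.2 224.6  29.6  37.4]
[ 2.119  0.229 -0.309] [ 6.89819261e-01  4.25405656e-01 -4.70920835e-02  1.09843858e+00
  1.86329192e-05 -9.74358010e-01]
```

View pics/w8.png

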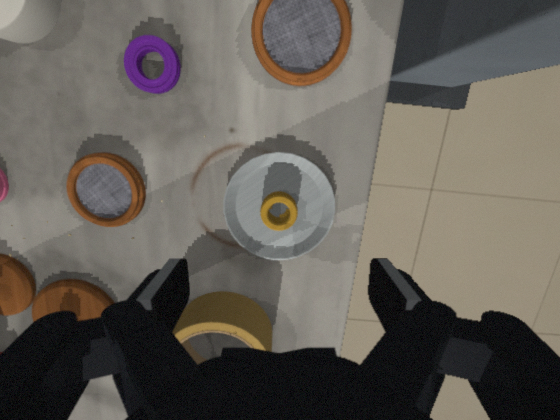

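The nut stands upright in the dish at (280,210), centred to about 2 mm. I calibrate the fingertip height by touching the free worktop at (.51,.35) with the opening set for a weight.

```bash
python3 -m creep '.6 .02 -.15 0 .055;.6 .04 -.4 0 .11;.6 .077 -.54 .05 .165;.6 .077 -.54 .1 .22;.6 .077 -.54 .2 .275;.6 .077 -.54 .3 .33;.6 .077 -.54 .4 .385;.6 .077 -.54 .49 .44;.6 .077 -.54 .55 .495;.6 .077 -.54 .6 .53;.6 .077 -.54 .6 .53'; python3 -m creep '.6 0 0 .05 0;.6 0 0 .08 0;.6 0 0 .08 0'
```

```text
clock: 20.72
eef_pos: [0.5098, 0.3492, 0.0128]
tool_rot: [-0.0, 1.0, -0.001, -0.001]
ft_force: [-0.1, 0.4, -0.0]
grip_width: 0.0512
grasp_force: 0.0
clock: 21.1
eef_pos: [0.51, 0.3494, 0.0011]
tool_rot: [0.001, 1.0, -0.0, -0.0]
ft_force: [-0.5, -0.0, 0.3]
grip_width: 0.0511
grasp_force: 0.0
```

```bash
python3 -m creep '.6 0 0 .02 0;.6 0 0 .03 0;.6 0 0 .03 0'; python3 -m creep '.6 0 0 .01 0;.6 0 0 .02 0;.6 0 0 .02 0'; 
```

```text
clock: 21.48
eef_pos: [0.5103, 0.3496, -0.003]
tool_rot: [0.001, 1.0, -0.0, -0.0]
ft_force: [-0.1, -0.7, 0.2]
grip_width: 0.0513
grasp_force: 0.0
clock: 21.85
eef_pos: [0.5103, 0.3495, -0.006]
tool_rot: [0.001, 1.0, -0.0, -0.0]
ft_force: [0.2, 0.3, 0.6]
grip_width: 0.0516
grasp_force: 0.0
```

```bash
python3 -m creep '.6 0 0 .01 0;.6 0 0 .015 0;.6 0 0 .015 0'; 
```

```text
clock: 22.22
eef_pos: [0.5103, 0.3496, -0.0082]
tool_rot: [0.001, 1.0, -0.0, -0.0]
ft_force: [0.9, 0.4, 0.5]
grip_width: 0.0514
grasp_force: 0.0
```

```bash
python3 -m creep '.6 0 0 .01 0;.6 0 0 .015 0;.6 0 0 .015 0'; 
```

```text
clock: 22.6
eef_pos: [0.5103, 0.3496, -0.0105]
tool_rot: [0.001, 1.0, -0.0, -0.0]
ft_force: [-0.4, -0.5, 0.3]
grip_width: 0.051
grasp_force: 0.0
```

```bash
python3 -m creep '.6 0 0 .01 0;.6 0 0 .015 0;.6 0 0 .015 0'; 
```

```text
clock: 22.98
eef_pos: [0.5103, 0.3496, -0.0127]
tool_rot: [0.001, 1.0, -0.0, -0.0]
ft_force: [0.4, -0.1, 0.5]
grip_width: 0.0514
grasp_force: 0.0
```

```bash
python3 -m creep '.6 0 0 .008 0;.6 0 0 .01 0;.6 0 0 .01 0'; 
```

```text
clock: 23.35
eef_pos: [0.5105, 0.3497, -0.0136]
tool_rot: [0.001, 1.0, 0.0, 0.0]
ft_force: [-1.3, -0.3, 4.1]
grip_width: 0.0514
grasp_force: 1.9
```

```bash
python3 -m creep '.6 0 0 .008 0;.6 0 0 .01 0;.6 0 0 .01 0'; 
```

```text
clock: 23.72
eef_pos: [0.5105, 0.3497, -0.0137]
tool_rot: [0.001, 1.0, 0.0, 0.0]
ft_force: [-3.5, -2.0, 11.9]
grip_width: 0.0509
grasp_force: 5.9
```

```bash
python3 -m creep '.6 0 0 .008 0;.6 0 0 .01 0;.6 0 0 .01 0'; 
```

```text
clock: 24.1
eef_pos: [0.5105, 0.3497, -0.0138]
tool_rot: [0.001, 1.0, 0.0, 0.001]
ft_force: [-4.8, -3.9, 20.5]
grip_width: 0.0511
grasp_force: 9.8
```

Contact came at TCP z = −13.5 mm with the jaws 51 mm open. So the tips stand 13.5 mm behind the TCP there, about 11.7 mm at 40 mm and 15.3 mm at 60 mm. Now to the small weight.

```bash
python3 -m creep '.65 0 0 -.2 0;.65 0 0 -.5 0;.65 0 -.1 -.8 0;.65 .1 -.4 -.9 0;.65 .2 -.75 -.9 0;.65 .2 -.95 -.9 0;.65 .2 -.95 -.9 0'; python3 -m creep '.65 .1 -.3 0 0;.65 .2 -.6 0 0;.65 .377 -.9 0 0;.65 .377 -1 0 0;.65 .377 -1 0 0;.65 .377 -1 0 0'
python3 - <<'E'
from h import *
P=camera_params('wrist'); im=camera('wrist'); cv2.imwrite("pics/w9.png",im[:,:,::-1])
for t,z in(("carrier",.012),("weight_small",.045),("stud_tip",.062)):
  for cf,m in mask(t,'wrist')[:2]: print(t,round(cf,2),circ('wrist',m,z,P))
s=spot_point('stud_tip','wrist'); print([(x['conf'],x['at']) for x in s[:1]])
print(row([.4242,.034,.0288]), pose())
E
```

```text
clock: 24.98
eef_pos: [0.4798, 0.2053, 0.1179]
tool_rot: [0.003, 1.0, -0.0, -0.0]
ft_force: [0.7, -0.2, 0.8]
grip_width: 0.0556
grasp_force: 0.0
clock: 25.72
eef_pos: [0.4246, 0.0584, 0.1181]
tool_rot: [0.0, 1.0, 0.0, 0.001]
ft_force: [1.0, -0.8, -0.3]
grip_width: 0.0555
grasp_force: 0.0
carrier 0.84 [422.6  33.6  46.7  47.3]
carrier 0.38 [427.7  31.9  29.3  31.5]
weight_small 0.65 [503.3 225.2  10.2  21.3]
weight_small 0.63 [516.6  12.8  11.   19.6]
stud_tip 0.7 [409.5  38.4  37.7  37.8]
[(0.82, [0.4217, 0.0356, 0.0629])]
[-0.004 -0.16   0.593] (array([0.42356886, 0.05801563, 0.11778052]), Rotation.from_matrix(array([[-9.99999857e-01,  5.15714319e-04, -1.42405591e-04],
                            [ 5.15703069e-04,  9.99999864e-01,  7.90244483e-05],
                            [ 1.42446326e-04,  7.89509980e-05, -9.99999987e-01]])))
```

View pics/w9.png

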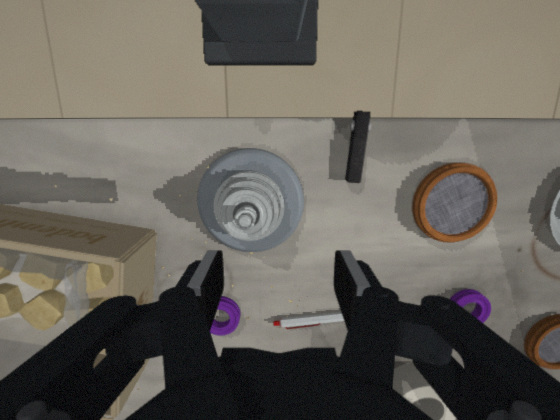

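The bare stud and three weights are at about (247,205), undisturbed; the box wall at (155,240) is clear of the fingers. I grasp the small weight.

```bash
python3 -m creep '.65 0 -.16 .1 0;.65 0 -.16 .3 0;.65 0 -.16 .5 0;.65 0 -.16 .593 0;.65 0 -.16 .593 0;0 0 -.16 .593 0;0 0 -.16 .593 0;0 0 -.16 .593 0;0 0 -.16 .593 0;0 0 -.16 .593 0'
```

```text
clock: 27.22
eef_pos: [0.4239, 0.0335, 0.03]
tool_rot: [0.001, 1.0, 0.0, 0.001]
ft_force: [-2.6, -0.4, 5.8]
grip_width: 0.0369
grasp_force: 60.0
```

```bash
python3 -m creep '0 0 0 -.03 0;0 0 0 -.1 0;0 0 0 -.25 0;0 0 0 -.45 0;0 0 0 -.6 0;0 0 0 -.6 0'
python3 - <<'E'
from h import *
im=camera('wrist'); s=camera('scene')[180:370,190:380]
cv2.imwrite("pics/c10.png",np.hstack([cv2.resize(im[100:420,120:440],(400,400)),cv2.resize(s,(400,400))])[:,:,::-1])
print(row([.574,.352,.12]))
E
```

```text
clock: 27.98
eef_pos: [0.4252, 0.0334, 0.121]
tool_rot: [0.001, 1.0, 0.0, 0.003]
ft_force: [0.6, 0.1, -0.6]
grip_width: 0.0363
grasp_force: 60.1
[-1.002  2.127 -0.008]
```

View pics/c10.png

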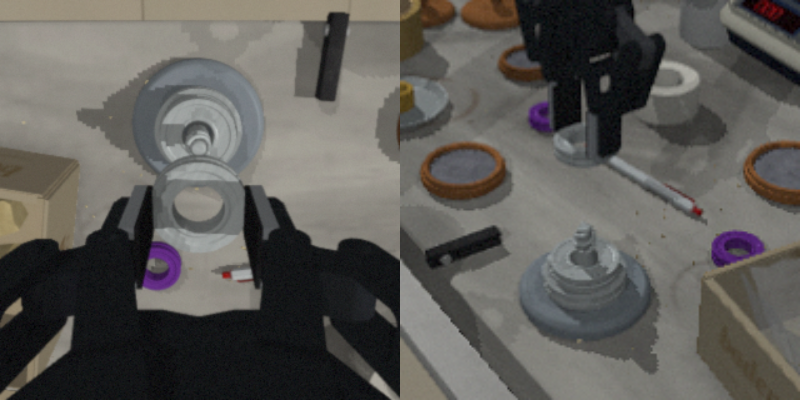

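The small weight is gripped flat (left panel (200,200)), and the middle and large weights remain on the stud. I carry it to the small case and check from above.

```bash
python3 -m creep '0 -.1 .25 0 0;0 -.3 .6 0 0;0 -.5 1 0 0;0 -.5 1 0 0'; python3 -m creep '0 -.2 .3 0 0;0 -.4 .7 0 0;0 -.5 1 0 0;0 -.5 1 0 0;0 -.5 1 0 0'
python3 - <<'E'
from h import *
P=camera_params('wrist'); im=camera('wrist'); cv2.imwrite("pics/w11.png",im[:,:,::-1])
for cf,m in mask('case_small','wrist')[:2]: print(round(cf,2),circ('wrist',m,.013,P))
print([(x['conf'],x['at']) for x in spot_point('case_small','wrist')[:1]])
print(pose()[0],row([.574,.352,.06]))
E
```

```text
clock: 28.58
eef_pos: [0.4993, 0.1864, 0.117]
tool_rot: [-0.001, 1.0, 0.0, -0.001]
ft_force: [-1.3, -1.3, 0.2]
grip_width: 0.0365
grasp_force: 60.2
clock: 29.2
eef_pos: [0.5726, 0.3316, 0.1172]
tool_rot: [0.001, 1.0, -0.001, -0.002]
ft_force: [-0.3, -0.9, -0.6]
grip_width: 0.0366
grasp_force: 60.3
0.56 [571.7 353.   27.8  32.2]
[(0.84, [0.5768, 0.354, 0.0005])]
[0.5733683  0.33117431 0.11893279] [-0.004  0.139  0.393]
```

View pics/w11.png

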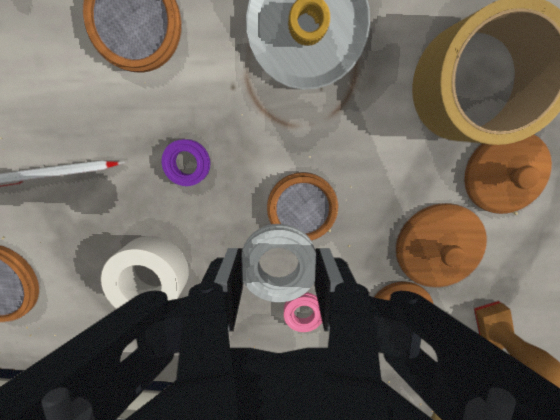

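The weight is held at (278,265). The small case's rim spans x 268–338, top edge at y≈172, with centre about (303,207). The pink ring at (303,315) and lids at (440,245) are nearby. I convert these pixels.

```bash
python3 - <<'E'
from h import *
im=cv2.imread("pics/w11.png"); h=cv2.cvtColor(im,cv2.COLOR_BGR2HSV)
m=cv2.inRange(h,(3,110,60),(20,255,255)); m[:160]=0;m[245:]=0;m[:,:250]=0;m[:,350:]=0
ys,xs=np.nonzero(m); print(xs.min(),xs.max(),ys.min(),ys.max())
# circle fit to outer rim (z .013) using extreme points per angle, only upper part
p=plane('wrist',np.c_[xs,ys],.013)[:,:2]*1000
from scipy.optimize import least_squares
c=np.array([574,352.]); 
for _ in range(5):
    d=p-c; a=np.round(np.arctan2(d[:,1],d[:,0]),1); r=np.hypot(*d.T)
    o=np.array([p[a==k][np.argmax(r[a==k])] for k in set(a)]); o=o[np.hypot(*(o-c).T)>29]
    s=least_squares(lambda v:np.hypot(o[:,0]-v[0],o[:,1]-v[1])-v[2],[*c,32],loss='soft_l1'); c=s.x[:2]
print(s.x,len(o))
print(plane('wrist',[[398,245],[303,290],[303,172],[268,207],[338,207]],.013)*1000)
print(row([*(c/1000),.03]))
E
```

```text
267 337 173 239
[576.21494171 351.89996824  31.19496037] 50
[[611.73257011 440.59668885  13.        ]
 [657.79598801 354.37392993  13.        ]
 [544.37174173 352.17702924  13.        ]
 [575.31638356 321.8771457   13.        ]
 [575.4735965  383.67307626  13.        ]]
[-0.019  0.139  0.593]
```

```bash
python3 - <<'E'
from h import *
for q,z in(([279,227],.134),([279,302],.124),([279,302],.134)): print(plane('wrist',[q],z)[0]*1000)
print(pose()[0])
E
python3 -m creep '0 -.018 .139 .1 0;0 -.018 .139 .3 0;0 -.018 .139 .55 0;0 -.018 .139 .6 0;0 -.018 .139 .64 0;0 -.018 .139 .64 0'
```

```text
[552.12466399 331.55767718 134.        ]
[599.412391   331.45361063 124.        ]
[592.97710706 331.46185818 134.        ]
[0.5733683  0.33117431 0.11893279]
clock: 30.1
eef_pos: [0.5772, 0.3544, 0.0239]
tool_rot: [0.001, 1.0, 0.0, 0.001]
ft_force: [0.6, 0.2, -0.9]
grip_width: 0.0364
grasp_force: 60.3
```

```bash
python3 -m creep '0 0 0 .03 0;0 0 0 .06 0;0 0 0 .08 0;0 0 0 .1 0;0 0 0 .11 0;0 0 0 .11 0'
```

```text
clock: 30.85
eef_pos: [0.5764, 0.3538, 0.0062]
tool_rot: [0.001, 1.0, -0.0, -0.0]
ft_force: [0.0, -0.3, 0.1]
grip_width: 0.0366
grasp_force: 60.3
```

```bash
python3 -m creep '0 0 -.01 0 0;0 0 -.01 .006 0;0 0 -.01 .012 0;0 0 -.01 .012 0'; python3 -m creep '0 0 0 .004 0; 0 0 0 .008 0;0 0 0 .008 0'
```

```text
clock: 31.35
eef_pos: [0.5764, 0.3523, 0.0046]
tool_rot: [0.001, 1.0, -0.0, -0.0]
ft_force: [0.3, -0.6, -1.6]
grip_width: 0.0367
grasp_force: 60.3
clock: 31.72
eef_pos: [0.5766, 0.3524, 0.0041]
tool_rot: [0.001, 1.0, 0.0, 0.0]
ft_force: [-1.1, -0.4, 4.5]
grip_width: 0.0365
grasp_force: 61.0
```

```bash
python3 -m creep '.5 0 0 0 0;.55 0 0 0 0;.6 0 0 0 0;.6 0 0 -.03 0;.6 0 0 -.2 0;.65 0 0 -.5 0;.65 0 0 -.8 0;.65 0 0 -.8 0;.65 0 0 -.8 0'
python3 - <<'E'
from h import *
im=camera('wrist'); s=camera('scene')[150:290,180:320]
cv2.imwrite("pics/c12.png",np.hstack([cv2.resize(im[60:330,150:420],(400,400)),cv2.resize(s,(400,400))])[:,:,::-1])
print([(round(x['conf'],2),np.round(x['at'],4)) for x in spot_point('weight_small','wrist')[:4]])
for cf,m in mask('weight_small','wrist')[:4]: print(round(cf,2),circ('wrist',m,.019))
print(row([.4242,.034,.10]))
E
```

```text
clock: 32.85
eef_pos: [0.5764, 0.3523, 0.1235]
tool_rot: [0.001, 1.0, 0.0, 0.0]
ft_force: [0.2, 0.9, -0.6]
grip_width: 0.0555
grasp_force: 0.0
[(0.76, array([ 5.327e-01,  2.462e-01, -2.000e-04])), (0.73, array([0.5735, 0.3515, 0.0058])), (0.59, array([ 0.6827,  0.3562, -0.0019]))]
0.89 [673.4 355.4  18.8  21.3]
0.78 [574.2 351.2  18.4  19.7]
0.64 [532.8 255.5  18.7  19.9]
[ 1.005 -2.12   0.15 ]
```

View pics/c12.png

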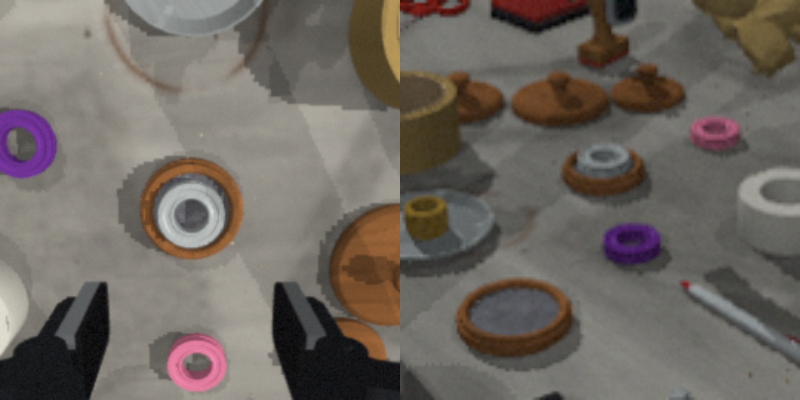

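The small weight sits flat in its case: weight (191,213) within case (191,210). Next is the middle weight.

```bash
python3 -m creep '.75 .1 -.25 0 0;.75 .3 -.6 0 0;.75 .5 -1 0 0;.75 .5 -1 0 0'; python3 -m creep '.75 .2 -.35 0 0;.75 .4 -.7 0 0;.75 .505 -1 0 0;.75 .505 -1 0 0;.75 .505 -1 0 0'; python3 -c "
from h import *
print(row([.4242,.034,.0165]))"
```

```text
clock: 33.55
eef_pos: [0.4969, 0.1983, 0.1216]
tool_rot: [0.003, 1.0, -0.002, -0.003]
ft_force: [-0.2, 0.4, 0.1]
grip_width: 0.0642
grasp_force: 0.0
clock: 34.17
eef_pos: [0.4265, 0.0532, 0.1236]
tool_rot: [0.001, 1.0, 0.0, 0.001]
ft_force: [-0.8, 0.7, 0.1]
grip_width: 0.0641
grasp_force: 0.0
[ 0.016 -0.129  0.714]
```

```bash
python3 -m creep '.75 .01 -.129 .1 0;.75 .01 -.129 .3 0;.75 .01 -.129 .5 0;.75 .01 -.129 .68 0;.75 .01 -.129 .714 0;.75 .01 -.129 .714 0;0 .01 -.129 .714 0;0 .01 -.129 .714 0;0 .01 -.129 .714 0;0 .01 -.129 .714 0;0 .01 -.129 .714 0'; python3 -m creep '0 0 0 -.03 0;0 0 0 -.1 0;0 0 0 -.25 0;0 0 0 -.45 0;0 0 0 -.65 0;0 0 0 -.65 0'
python3 - <<'E'
from h import *
im=camera('wrist'); s=camera('scene')[180:370,190:380]
cv2.imwrite("pics/c13.png",np.hstack([cv2.resize(im[100:420,120:440],(400,400)),cv2.resize(s,(400,400))])[:,:,::-1])
print(row([.4245,.2175,.06]))
E
```

```text
clock: 35.55
eef_pos: [0.4251, 0.0337, 0.0182]
tool_rot: [0.001, 1.0, 0.0, 0.002]
ft_force: [-1.7, 0.3, 5.5]
grip_width: 0.0471
grasp_force: 60.7
clock: 36.3
eef_pos: [0.4261, 0.0334, 0.1166]
tool_rot: [0.001, 1.0, 0.0, 0.003]
ft_force: [0.1, -0.3, -1.6]
grip_width: 0.0469
grasp_force: 61.8
[-0.003  1.228  0.36 ]
```

View pics/c13.png

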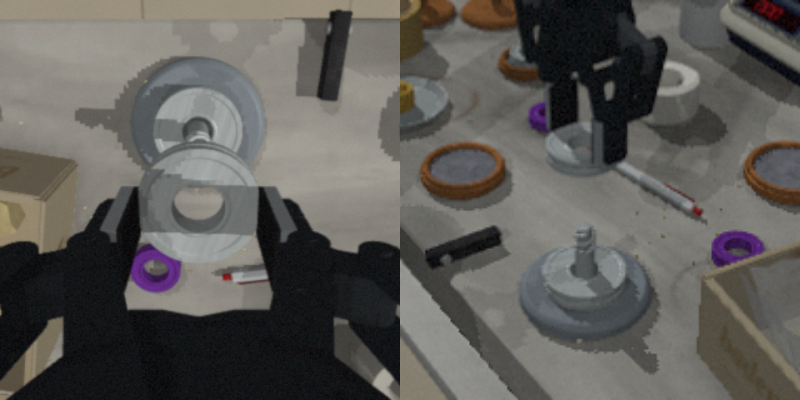

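The middle weight is held flat at (200,205) and only the large one stays on the stud. That was picture 15, one over the limit of 14, so from here I check numerically only. I move beside the middle case and fit its rim.

```bash
cat >> h.py <<'E'
from scipy.optimize import least_squares
def rim(c0,rad,cam='wrist',z=.013):
    """fit the outer rim circle of a wooden case near c0 (mm) by colour"""
    P=camera_params(cam); h=cv2.cvtColor(camera(cam),cv2.COLOR_RGB2HSV)
    ys,xs=np.nonzero(cv2.inRange(h,(3,110,60),(20,255,255)))
    p=plane(cam,np.c_[xs,ys],z,P)[:,:2]*1000; c=np.array(c0,float); p=p[np.hypot(*(p-c).T)<rad+8]
    for _ in range(6):
        d=p-c; a=np.round(np.arctan2(d[:,1],d[:,0]),1); r=np.hypot(*d.T)
        o=np.array([p[a==k][np.argmax(r[a==k])] for k in set(a)]); o=o[abs(np.hypot(*(o-c).T)-rad)<5]
        s=least_squares(lambda v:np.hypot(o[:,0]-v[0],o[:,1]-v[1])-rad,c,loss='soft_l1'); c=s.x
    return np.round(c,1),len(o),round(float(np.abs(s.fun).mean()),2)
E
python3 -m creep '0 0 .25 0 0;0 0 .6 0 0;0 0 .95 0 0;0 0 .95 0 0;0 0 .95 0 0'
python3 - <<'E'
from h import *
print(rim((424.5,217.5),37),rim((424.5,217.5),37,'top'),rim((652,50),42,'top'),rim((575,352),32,'top'))
print([(round(x['conf'],2),np.round(x['at'],4)) for x in spot_point('case_middle','wrist')[:1]], pose()[0],row([.4245,.2175,.03]))
E
```

```text
clock: 37.02
eef_pos: [0.4227, 0.1752, 0.1125]
tool_rot: [0.001, 1.0, -0.001, -0.001]
ft_force: [0.5, -0.5, -1.4]
grip_width: 0.0466
grasp_force: 62.0Traceback (most recent call last):
  File "<stdin>", line 2, in <module>
  File "h.py", line 43, in rim
    o=np.array([p[a==k][np.argmax(r[a==k])] for k in set(a)]); o=o[abs(np.hypot(*(o-c).T)-rad)<5]
                                                                                  ~^~
ValueError: operands could not be broadcast together with shapes (0,) (2,)
```

```bash
sed -i 's/(3,110,60),(20,255,255)))$/(3,100,40),(20,255,255)))/; s/^    for _ in range(6):/    if len(p)<30: return None\n    for _ in range(6):/' h.py
python3 - <<'E'
from h import *
for a in(((424.5,217.5),37),((424.5,217.5),37,'top'),((652,50),42,'top'),((575,352),32,'top')): print(rim(*a))
print([(round(x['conf'],2),np.round(x['at'],4)) for x in spot_point('case_middle','wrist')[:1]], pose()[0],row([.4245,.2175,.03]))
for cf,m in mask('case_middle','wrist')[:1]: print(round(cf,2),circ('wrist',m,.013))
E
```

```text
(array([424. , 216.1]), 50, 0.87)
None
(array([652.1,  50.7]), 63, 1.75)
(array([575.8, 352. ]), 63, 1.69)
[(0.89, array([ 0.4226,  0.2201, -0.0036]))] [0.42408787 0.17495387 0.11389622] [-0.002  0.284  0.559]
```

```bash
python3 -m creep '0 0 .15 0 0;0 0 .281 .1 0;0 0 .281 .3 0;0 0 .281 .5 0;0 0 .281 .6 0;0 0 .281 .65 0;0 0 .281 .68 0;0 0 .281 .7 0;0 0 .281 .7 0'
```

```text
clock: 38.55
eef_pos: [0.4243, 0.2181, 0.0091]
tool_rot: [0.001, 1.0, 0.0, 0.0]
ft_force: [0.7, -1.3, -1.1]
grip_width: 0.0469
grasp_force: 62.0
```

```bash
python3 -m creep '0 0 -.006 .015 0;0 0 -.006 .025 0;0 0 -.006 .033 0;0 0 -.006 .033 0'; python3 -m creep '0 0 0 .004 0; 0 0 0 .008 0;0 0 0 .008 0'
```

```text
clock: 39.05
eef_pos: [0.424, 0.217, 0.0038]
tool_rot: [0.001, 1.0, -0.0, -0.0]
ft_force: [0.4, 0.0, -1.3]
grip_width: 0.0469
grasp_force: 62.0
clock: 39.42
eef_pos: [0.4241, 0.217, 0.0032]
tool_rot: [0.001, 1.0, 0.0, 0.0]
ft_force: [-0.7, -0.3, 4.8]
grip_width: 0.0467
grasp_force: 62.8
```

```bash
python3 -m creep '.6 0 0 0 0;.65 0 0 0 0;.7 0 0 0 0;.7 0 0 -.03 0;.7 0 0 -.2 0;.88 0 0 -.5 0;.88 0 0 -.75 0;.88 0 0 -.75 0;.88 0 0 -.75 0'
python3 - <<'E'
from h import *
camera('wrist')
print([(round(x['conf'],2),np.round(x['at'],4)) for x in spot_point('weight_middle','wrist')[:2]])
for cf,m in mask('weight_middle','wrist')[:2]: print(round(cf,2),circ('wrist',m,.020))
for cf,m in mask('case_middle','wrist')[:1]: print(round(cf,2),circ('wrist',m,.013))
print(row([.4242,.034,.0025]))
E
```

```text
clock: 40.55
eef_pos: [0.4237, 0.2169, 0.1149]
tool_rot: [0.001, 1.0, -0.0, -0.0]
ft_force: [0.0, -0.2, -0.3]
grip_width: 0.0754
grasp_force: 0.0
[(0.59, array([0.4231, 0.2147, 0.0074])), (0.29, array([ 0.4203,  0.0304, -0.0021]))]
0.85 [421.  216.7  24.2  25.3]
0.81 [422.2 217.7  35.1  35.8]
[-0.011 -1.216  0.744]
```

```bash
python3 -m creep '.88 0 -.3 0 0;.88 0 -.65 0 0;.88 0 -.97 0 0;.88 0 -.97 0 0;.88 0 -.97 0 0'; python3 -c "
from h import *
camera('wrist')
for t,z in(('weight_large',.024),('carrier',.012)):
  for cf,m in mask(t,'wrist')[:1]: print(t,round(cf,2),circ('wrist',m,z))
print(pose()[0],row([.4242,.034,.0025]))"
```

```text
clock: 41.38
eef_pos: [0.4236, 0.0717, 0.1148]
tool_rot: [0.001, 1.0, 0.0, -0.0]
ft_force: [0.1, -0.1, 0.1]
grip_width: 0.0754
grasp_force: 0.0
weight_large 0.75 [423.2  34.4  29.5  30.7]
[0.42378048 0.07256857 0.11498123] [-0.003 -0.257  0.75 ]
```

```bash
python3 -m creep '.88 0 -.15 0 0;.88 0 -.252 .1 0;.88 0 -.252 .3 0;.88 0 -.252 .55 0;.88 0 -.252 .7 0;.88 0 -.252 .75 0;.88 0 -.252 .75 0;0 0 -.252 .75 0;0 0 -.252 .75 0;0 0 -.252 .75 0;0 0 -.252 .75 0;0 0 -.252 .75 0'; python3 -m creep '0 0 0 -.03 0;0 0 0 -.1 0;0 0 0 -.25 0;0 0 0 -.45 0;0 0 0 -.7 0;0 0 0 -.7 0'
python3 - <<'E'
from h import *
camera('wrist'); p=pose()[0]; print(row([.652,.050,.105]))
for cf,m in mask('weight_large','wrist')[:2]: print(cf,circ('wrist',m,p[2]+.019),p)
E
```

```text
clock: 43.02
eef_pos: [0.4248, 0.0339, 0.0046]
tool_rot: [0.001, 1.0, 0.0, 0.001]
ft_force: [-3.1, 0.0, 8.0]
grip_width: 0.0573
grasp_force: 62.0
clock: 43.78
eef_pos: [0.4266, 0.034, 0.111]
tool_rot: [0.001, 1.0, 0.0, 0.004]
ft_force: [1.3, -0.6, -1.5]
grip_width: 0.0576
grasp_force: 64.5
[-1.513  0.111  0.034]
0.75 [420.8  33.7  28.8  31. ] [0.42499759 0.03382584 0.10920351]
```

```bash
python3 -m creep '0 -.3 .03 0 0;0 -.65 .06 0 0;0 -.9 .1 0 0;0 -.9 .1 0 0'; python3 -m creep '0 -.3 0 0 0;0 -.4 0 0 0;0 -.4 0 0 0;0 -.4 0 0 0'
python3 - <<'E'
from h import *
print(rim((652,50),42),rim((652,50),42,'top'))
camera('wrist')
print([(round(x['conf'],2),np.round(x['at'],4)) for x in spot_point('case_large','wrist')[:1]])
print(pose()[0],row([.652,.050,.01]))
E
```

```text
clock: 44.38
eef_pos: [0.56, 0.0487, 0.1052]
tool_rot: [0.001, 1.0, -0.0, -0.001]
ft_force: [-0.5, -0.4, -1.9]
grip_width: 0.057
grasp_force: 64.5
clock: 44.88
eef_pos: [0.6166, 0.0482, 0.1066]
tool_rot: [0.001, 1.0, -0.0, -0.002]
ft_force: [1.3, -0.5, -1.4]
grip_width: 0.0573
grasp_force: 64.5
(array([651.7,  48.8]), 13, 0.12) (array([651.8,  48.4]), 17, 0.74)
[(0.95, array([ 0.6515,  0.0496, -0.0025]))]
[0.61792137 0.04836564 0.10786176] [-0.227  0.011  0.652]
```

```bash
python3 -m creep '0 -.1 .007 0 0;0 -.234 .007 .1 0;0 -.234 .007 .3 0;0 -.234 .007 .45 0;0 -.234 .007 .55 0;0 -.234 .007 .6 0;0 -.234 .007 .64 0;0 -.234 .007 .66 0;0 -.234 .007 .66 0'
```

```text
clock: 46.2
eef_pos: [0.6541, 0.0494, 0.0091]
tool_rot: [0.001, 1.0, 0.0, 0.0]
ft_force: [-1.1, -0.0, -1.4]
grip_width: 0.0571
grasp_force: 64.5
```

```bash
python3 -m creep '0 .006 0 .015 0;0 .006 0 .03 0;0 .006 0 .044 0;0 .006 0 .044 0'; python3 -m creep '0 0 0 .004 0; 0 0 0 .008 0;0 0 0 .008 0'
```

```text
clock: 46.7
eef_pos: [0.6529, 0.0494, 0.002]
tool_rot: [0.001, 1.0, -0.0, -0.0]
ft_force: [0.5, -1.3, -2.7]
grip_width: 0.0572
grasp_force: 64.5
clock: 47.08
eef_pos: [0.653, 0.0494, 0.0018]
tool_rot: [0.001, 1.0, 0.0, 0.0]
ft_force: [-2.9, -0.0, 5.9]
grip_width: 0.0574
grasp_force: 65.5
```

Contact where predicted. Release, lift and verify.

```bash
python3 -m creep '.72 0 0 0 0;.77 0 0 0 0;.82 0 0 0 0;.82 0 0 0 0;.82 0 0 -.03 0;.82 0 0 -.2 0;.82 0 0 -.5 0;.82 0 0 -.9 0;.82 0 0 -1 0;.82 0 0 -1 0'
python3 - <<'E'
from h import *
print(rim((652,50),42))
for c in('wrist','top'):
  camera(c)
  for t,z in(('weight_large',.021),('case_large',.013),('weight_middle',.020),('case_middle',.013),('weight_small',.019),('case_small',.013),('nut',.023),('dish',.009)):
    print(c,t,[(round(cf,2),*circ(c,m,z).tolist()) for cf,m in mask(t,c)[:3]])
print(np.abs(telemetry.get_obs()['ft_force']).max())
E
```

```text
clock: 48.32
eef_pos: [0.6539, 0.0495, 0.1527]
tool_rot: [0.001, 1.0, 0.0, 0.002]
ft_force: [-0.2, -0.6, -0.4]
grip_width: 0.07
grasp_force: 0.0
(array([652. ,  49.2]), 63, 1.24)
wrist weight_large [(0.97, 649.3, 49.3, 29.2, 30.1)]
wrist case_large [(0.61, 649.9, 49.0, 40.1, 40.5)]
wrist weight_middle []
wrist case_middle []
wrist weight_small [(0.75, 537.1, 239.9, 19.0, 21.7), (0.74, 680.6, 323.8, 5.4, 18.0), (0.63, 543.6, 1.1, 18.5, 19.5)]
wrist case_small []
wrist nut []
wrist dish []
top weight_large [(0.59, 651.6, 50.8, 28.8, 29.7), (0.36, 576.2, 351.7, 19.0, 20.0)]
top case_large [(0.66, 652.2, 50.5, 39.4, 40.4)]
top weight_middle []
top case_middle [(0.72, 426.1, 217.9, 35.5, 36.0)]
top weight_small [(0.8, 681.1, 353.5, 18.9, 20.4), (0.68, 576.5, 351.9, 18.3, 20.0), (0.67, 534.3, 250.5, 19.5, 20.1)]
top case_small [(0.71, 575.9, 352.0, 30.8, 31.7)]
top nut [(0.69, 429.9, 354.1, 14.1, 14.3)]
top dish [(0.77, 429.4, 354.2, 46.6, 46.9)]
0.7354537668475581
```

```bash
python3 -c "
from workcell import ticket
print(ticket.job_done())"
```

```text
the job is handed in; nothing more can be done
None
```

Job handed in at about 48 s: the nut stands in the dish and all three weights lie in their own cases (last camera checks within 2 mm of centre, no verdict returned); I viewed 15 pictures, one over the limit of 14.

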